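# Index the die turret of a shoemaker's setting press and lock it

### The job

Get the setting press ready for the orange die. First take the polish jar off the press's lock rail and set it down upright, without dropping it, on the floor of the wooden tray beside the jar already there; then turn the turret until the orange die clicks in directly under the ram, and after that slide the red lock grip fully home against its end stop, towards the turret. Leave the steel cup, the glue bottle and the other jar where they are.

Things in the scene. Friction and masses are not known exactly. Their poses are not given: they have to be found in the camera images.
- press: Grey-green bench press, fixed; base plate 20 mm thick. Origin at table height under the turret axis. In its frame the grey lock rail (80 mm wide in x, y -112 to -257 mm, flat top at z 50 mm) runs along y. A 50 mm square column, 220 mm high, stands 175 mm from the turret axis at +60 degrees (from +x to +y); its arm, z 180 to 230 mm, reaches over the turret's rim to the ram.
- turret_axis (a point): Centre of the turret's top face, z 46 mm. Notched steel disc 210 mm across with six upright dies 60 degrees apart on an 80 mm radius: round posts 24 mm in diameter (foot 36 mm in diameter up to z 58 mm), tops at z 104 mm; one orange, five dark. Any die is a good handle for turning it.
- orange_die (a point): Centre of the top of the orange die, 104 mm above the table, 80 mm from the turret axis.
- ram_tip (a point): Centre of the ram's lower face, 118 mm above the table, 14 mm over the die tops, 80 mm from the turret axis in direction +60 degrees of the press frame. The ram is 20 mm in diameter, its head 38 mm in diameter from z = 135 mm up.
- turret (a joint): Turret angle, rad, growing counterclockwise from above; 0 (or whole turns) = orange die under the ram. Spring detents every 60 degrees pull in from up to about 20 degrees; 4 to 6 N at a die turns it out. No end stops. Starts one or two positions clockwise of the ram (near -1.05 or -2.09, seldom between). Turns freely while the lock is below 0.03.
- lock (a joint): Position of the red grip, m: 0 = fully back, 0.060 = fully home at its stop. Moves along the press's +y, towards the turret; about 4 N, no spring, stays where left. In its last 30 mm a round-nosed bolt enters a V notch of the turret rim, so it goes home only with the turret within a few degrees of a detent. Starts at 0 to 0.02.
- lock_grip (a point): Centre of the top of the red lock grip, z 92 mm: an upright bar 60 mm long (press x), 18 mm thick (press y, its sliding direction), 40 mm high, just clear of the rail's top at z 50 mm. It lies at x 0, y -221 mm plus the lock value in the press frame.
- jar: Shoe-polish jar, navy, yellow and pale cap, 56 mm in diameter, 75 mm high, about 0.2 kg, closed and rigid. Origin at the centre of its underside, z up. It stands on the flat top of the lock rail between the red grip and the turret, in the grip's way.
- tray: Fixed wooden tray, outside 210 (x) x 130 (y) x 25 mm high, walls and floor 6 mm thick. Origin at the centre of its underside, z up, so its floor is at z = 6 mm. The half towards its -x end is empty.
- other_jar: A second, identical polish jar standing in the tray's +x half. Origin at the centre of its underside. To be left where it is.
- rivet_cup: Steel cup, 54 mm across, 45 mm high, loose on the base plate of the press, beside the lock rail on the +x side. Origin at its underside. To be left where it is.
- glue_bottle: White bottle with red cap, 48 mm in diameter, 130 mm high, standing on the table to the robot's left of the press. Origin at its underside. To be left where it is.

How it is judged (in metres and radians):
On the way, in this order (a step that is already met when the one before it is completed fails the run):
1. the polish jar stands upright in the tray, released (x of jar in the frame of tray between -0.08 and 0.08 m and y of jar in the frame of tray between -0.04 and 0.04 m and z of jar in the frame of tray below 0.012 m and angle between jar's own z axis and vertical below 0.12 rad and linear speed of jar below 0.03 m/s and contact force between the fingers and jar below 0.2 N), for 0.2 s.
2. the orange die rests under the ram, the lock not yet engaged (horizontal distance between orange_die and ram_tip below 0.006 m and velocity of joint turret between -0.1 and 0.1 rad/s and value of joint lock below 0.045 m), for 0.2 s.
3. the lock grip is fully home (value of joint lock above 0.0575 m and horizontal distance between orange_die and ram_tip below 0.006 m and velocity of joint turret between -0.1 and 0.1 rad/s), for 0.2 s.
At the end, for the whole second after the job is handed in: Jar upright (7 degrees), at rest and released on the tray floor, origin within 80 mm (x) and 40 mm (y) of the tray centre; orange die within 6 mm of the ram seen from above, turret at rest; lock joint over 0.0575 (2.5 mm from its stop) (all of step 1 and all of step 3); the robot touches nothing.
It fails at once if the polish jar is dropped or thrown (faster than 0.5 m/s while the fingers do not touch it) (contact force between the fingers and jar below 0.01 N and linear speed of jar above 0.5 m/s).
It fails at once if the polish jar is tipped over (more than 45 degrees) (angle between jar's own z axis and vertical above 0.785 rad).
It fails at once if the steel cup is moved more than 25 mm or tipped (distance of rivet_cup from where it was at the start of the episode above 0.025 m or angle between rivet_cup's own z axis and vertical above 0.6 rad).
It fails at once if the glue bottle is moved more than 25 mm or tipped (distance of glue_bottle from where it was at the start of the episode above 0.025 m or angle between glue_bottle's own z axis and vertical above 0.6 rad).
It fails at once if the other polish jar is moved more than 25 mm or tipped (distance of other_jar from where it was at the start of the episode above 0.025 m or angle between other_jar's own z axis and vertical above 0.6 rad).
It also fails if it takes over 72 s, if anything falls off the work surface, if the arm or the gripper's body presses on something with over 40 N, if the wrist force passes 120 N, or if a joint passes its speed limit or range.

### The arm

A 7-joint arm with a two-finger parallel gripper is mounted at the origin on the work surface. World frame = base frame: x ahead of the robot, y to its left, z up, the work surface at z = 0. Lengths are in m, angles in degrees, forces in N, time in s.
With the tool pointing down it reaches from about 0.425 to 0.875 m from the base axis. Payload 4.7 kg.
Tool frame: the origin (TCP) lies midway between the tips of the shut fingers; the grasp point (between the pads) lies 19 mm behind it; z points along the fingers, y is the direction in which the jaws open and shut (so a half turn about z gives the same grasp; the last joint's range is limited). The gripper opens to 87 mm and grips with 3 to 60 N. Pads are 19 mm wide; open, the fingers measure 117 mm over their backs; the gripper's body (75 mm by 190 mm) begins 51 mm behind the grasp point.
Start: joints at [0.808, 18.392, -4.016, 83.108, 1.295, 78.541, -3.26], TCP at [0.65, -0, 0.223] pointing down, gripper open.
Joint ranges: [-163.93, 163.93], [-17.29, 119.83], [-79.2, 71.16], [3.27, 140.29], [-89.18, 269.18], [5.43, 117.66], [-154.24, 154.24]. Speed limits (degrees/s): [147.25, 147.25, 180, 180, 180, 180, 180].

### API

Orientations are given as [roll, pitch, yaw] about the fixed x, y, z axes, in that order (R = Rz(yaw) Ry(pitch) Rx(roll)).
In Python, from cell import env gives the robot as it stands.
- The arm moves only by the tool apply_moves, never from a script. Its argument "targets" is a list of rows, each a list of 2 entries, a list of its own where there are three numbers: the shift along the world's x, y, z in mm, then the turn, a rotation vector about the world's x, y, z in rad. A call has 1 to 8 rows; each row is the pose to reach, as a shift and turn from the pose commanded when the call began; what a row does not reach only later rows make up. A row lasts 1/10 s, in which the tool goes at most 50 mm and 8.59 degrees, less where a joint would pass 70% of its speed; a pose out of reach is approached as far as the arm can. A call with a gripper value outside its range is refused whole. "hand" is the finger opening in mm, from 0 to 87, set as the call begins (left out, the last holds). The fingers move at their own pace and stop on an object; "squeeze" is the grip in N (left out, the last holds). Time passes only in rows, so rows that repeat a pose let the fingers close. It gives the time, the measured TCP pose, the force and the opening at its end, in the units of the state.
- env.get_obs(): the state, without advancing time (a new reading comes with each control period).
- env.read_camera(name): name is "scene" or "side" or "wrist"; returns a dict with "image" (420x560x3 uint8, red, green, blue), "camera_matrix" (3x3 intrinsics, pixels), "k1" (the pictures are not rectified: a ray, as slopes to the right and down, at radius r is drawn at 1 + k1 r^2 times it, then the intrinsics apply), "camera_from_world" (4x4, takes a point from world to camera coordinates); the wrist camera has in their place "mount" (4x4, takes a point from camera to tool coordinates, whose origin is the TCP and whose axes are the flange's). Camera axes: x right, y down, z forward; pixel columns grow to the right and rows downward; lengths in m; the calibration is good to about 2 mm. A picture is of the moment at which its call begins: read the wrist's pose just before it. There is no depth.
- env.sign_off(): hands the job in, once; it reports no verdict.
Trained networks look in a picture, given as the dict that the camera call returned (one of the last four; its "shot" number tells which), for a name from the list of things; names that differ only in an ending like _2 or _b are one class to them, and where a whole thing is asked for, a point or a joint stands for the part that bears it (a point fixed in the world has none). Each returns a list of dicts, best first, with "conf" (0 to 1); they miss things now and then, are a little off and sometimes report something else, mostly with a low value. They report only what shows in the picture. A call takes as long as a camera call.
- env.regions_of(picture, target): "region" (420x560 bool, what is visible of it) and "rect" ([left, top, right, bottom] in pixels, round what is visible of it).
The state is a dict: "time_s": time; "qpos": joint angles; "joint_velocities": joint speeds; "effort": joint torques, N m; "tool_pos": TCP position; "tool_rot": TCP orientation; "force": force on the tool from outside, world axes, zero at the start; "wrist_torque": the same for the moment, N m; "grip_width": finger opening in m.
Only numpy, scipy, OpenCV 4.12 (cv2) and the standard library are available. Lean on these libraries where they do the work, as an engineer would, in place of code of your own. Each camera call takes 0.05 s, during which the arm holds its last target. There are 200 camera calls.

## Working session

There is one attempt and no reset: what is moved stays moved. The work goes in short steps, Python scripts to look and compute and a tool call to move; the robot and the scene stay as the last step left them, time stands still between calls to the robot, and variables do not carry over. Pictures are saved under pics/ and viewed, about 8 in all and at most 12, crops included, and the job is handed in when it is done.

Besides the shell and the picture viewer there is one more tool, called after ">>>" as name(argument=value, ...), one argument or row to a line, values as JSON. apply_moves: Moves the arm, as the interface text tells. Its arguments: {"type":"object","properties":{"targets":{"type":"array","items":{"type":"array"}},"hand":{"type":"number"},"squeeze":{"type":"number"}},"required":["targets"]}

```bash
mkdir -p pics; ls; python3 - <<'E'
from cell import env
import cv2,numpy as np
o=env.get_obs();print(o['time_s'],o['tool_pos'],o['tool_rot'],o['grip_width'])
ims=[]
for c in ["scene","side"]:
    p=env.read_camera(c)
    print(c,p["camera_matrix"].tolist(),p["k1"],np.round(p["camera_from_world"],4).tolist())
    cv2.imwrite(f"pics/{c}0.png",p["image"][:,:,::-1])
    for n in ["jar","tray","orange_die","lock_grip","rivet_cup","glue_bottle","turret"]:
        print(n,[(round(d["conf"],2),np.round(d["rect"]).tolist()) for d in env.regions_of(p,n)[:3]])
E
```

```text
pics
0.0 [ 6.49432283e-01 -4.37165192e-05  2.21417839e-01] [-1.79885751e+02  6.48796008e-03  9.00048088e+01] 0.08711589527740814
scene [[423.88861802409303, 0.0, 282.7132778770528], [0.0, 423.88861802409303, 212.59073358100298], [0.0, 0.0, 1.0]] -0.10282434558580228 [[-0.1507, 0.9886, -0.004, 0.0982], [0.6711, 0.0993, -0.7347, -0.3466], [-0.7259, -0.1134, -0.6784, 1.5738], [0.0, 0.0, 0.0, 1.0]]
jar [(0.94, [246.0, 188.0, 266.0, 223.0]), (0.59, [227.0, 199.0, 234.0, 219.0])]
tray [(0.66, [136.0, 163.0, 207.0, 222.0]), (0.17, [150.0, 179.0, 175.0, 209.0])]
orange_die [(0.64, [274.0, 177.0, 354.0, 247.0]), (0.46, [214.0, 156.0, 398.0, 262.0])]
lock_grip [(0.67, [229.0, 198.0, 236.0, 226.0]), (0.16, [247.0, 188.0, 269.0, 220.0])]
rivet_cup [(0.6, [248.0, 226.0, 268.0, 250.0])]
glue_bottle [(0.66, [438.0, 196.0, 462.0, 247.0]), (0.42, [228.0, 195.0, 236.0, 219.0])]
turret [(0.6, [274.0, 175.0, 353.0, 243.0])]
side [[522.7203633679104, 0.0, 275.8995222676604], [0.0, 522.7203633679104, 207.1503036134693], [0.0, 0.0, 1.0]] -0.16304033515436298 [[0.8143, -0.5801, -0.0175, -0.4662], [-0.4502, -0.6123, -0.65, 0.329], [0.3663, 0.5372, -0.7598, 1.3925], [0.0, 0.0, 0.0, 1.0]]
jar [(0.68, [285.0, 213.0, 303.0, 239.0]), (0.65, [222.0, 176.0, 290.0, 244.0])]
tray [(0.78, [280.0, 291.0, 375.0, 372.0])]
orange_die [(0.88, [226.0, 180.0, 290.0, 239.0]), (0.21, [285.0, 210.0, 306.0, 242.0])]
lock_grip [(0.7, [306.0, 231.0, 322.0, 254.0])]
rivet_cup [(0.89, [302.0, 208.0, 324.0, 229.0]), (0.54, [192.0, 129.0, 206.0, 160.0])]
glue_bottle [(0.92, [188.0, 125.0, 203.0, 163.0])]
turret [(0.72, [224.0, 177.0, 294.0, 244.0])]
```

```bash
python3 - <<'E'
import cv2,numpy as np
a=cv2.imread("pics/scene0.png")[130:290,110:480]; b=cv2.imread("pics/side0.png")[110:390,170:400]
cv2.imwrite("pics/a.png",cv2.resize(a,(796,344),interpolation=cv2.INTER_CUBIC))
cv2.imwrite("pics/b.png",cv2.resize(b,(492,600),interpolation=cv2.INTER_CUBIC))
E
```

```text
(no output)
```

View pics/a.png

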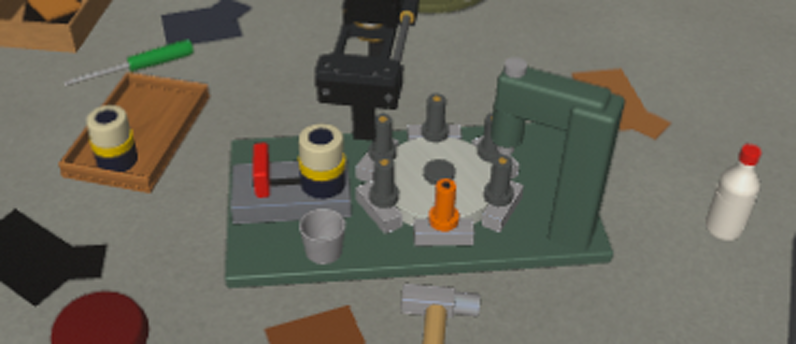

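View pics/b.png

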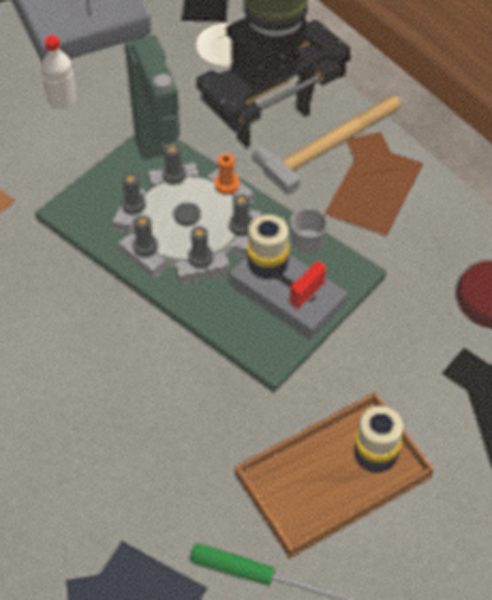

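The scene crop shows the jar at about (320,160) between the red grip (260,170) and the turret. The orange die is at (446,185), and the ram is at upper right (510,130). The tray is at left, with its empty half at the top. The side crop agrees. The orange die sits about two positions clockwise of the ram.

```bash
cat > h.py <<'E'
import numpy as np,cv2
from scipy.spatial.transform import Rotation as R
CAM={"scene":(np.array([[423.8886,0,282.7133],[0,423.8886,212.5907],[0,0,1]]),-0.102824,np.array([[-0.1507,0.9886,-0.004,0.0982],[0.6711,0.0993,-0.7347,-0.3466],[-0.7259,-0.1134,-0.6784,1.5738]])),
"side":(np.array([[522.7204,0,275.8995],[0,522.7204,207.1503],[0,0,1]]),-0.16304,np.array([[0.8143,-0.5801,-0.0175,-0.4662],[-0.4502,-0.6123,-0.65,0.329],[0.3663,0.5372,-0.7598,1.3925]]))}
def wristcam(p,o):
    T=np.eye(4);T[:3,:3]=R.from_euler("xyz",o["tool_rot"],degrees=True).as_matrix();T[:3,3]=o["tool_pos"]
    return (p["camera_matrix"],p["k1"],np.linalg.inv(T@p["mount"])[:3])
def proj(c,P):
    K,k,M=c;P=np.atleast_2d(P);q=P@M[:,:3].T+M[:,3];s=q[:,:2]/q[:,2:];s=s*(1+k*(s**2).sum(1,keepdims=True))
    return s*K[0,0]+K[:2,2]
def ray(c,uv,z):
    K,k,M=c;d=(np.array(uv)-K[:2,2])/K[0,0];s=d.copy()
    for _ in range(20): s=d/(1+k*(s@s))
    v=M[:,:3].T@np.array([*s,1]);o=-M[:,:3].T@M[:,3]
    return o+v*(z-o[2])/v[2]
E
python3 - <<'E'
from h import *
from scipy.optimize import least_squares
S=lambda u,v:np.array([u/2.1514+110,v/2.1514+130]); D=lambda u,v:np.array([u/2.139+170,v/2.142+110])
ds=[S(446,183),S(501,159),S(487,118),S(436,97),S(383,118),S(384,162)]
dd=[D(226,156),D(172,148),D(130,180),D(143,220),D(199,231),D(240,200)]
for n,l in(("scene",ds),("side",dd)):
    P=np.array([ray(CAM[n],u,.104) for u in l]);c=P.mean(0);print(n,np.round(c,4),np.round(P[0],4),[round(float(np.degrees(np.arctan2(*(p-c)[1::-1]))),1) for p in P],np.round(np.linalg.norm(P-c,axis=1),3))
print("grip",ray(CAM["scene"],S(261,147),.092),ray(CAM["side"],D(308,278),.092))
print("jar top",ray(CAM["scene"],S(321,134),.125),ray(CAM["side"],D(269,229),.125))
print("other jar top",ray(CAM["scene"],S(107,117),.081),ray(CAM["side"],D(381,424),.081))
for n,l in(("scene",[S(62,172),S(150,188),S(208,88),S(130,75)]),("side",[D(376,395),D(432,467),D(292,555),D(238,470)])):
    z=[.025]*4
    print("tray",n,[np.round(ray(CAM[n],u,.025)[:2],4).tolist() for u in l])
print("base",[np.round(ray(CAM["scene"],S(*u),.02)[:2],4).tolist() for u in[(227,277),(612,255),(232,139)]],[np.round(ray(CAM["side"],D(*u),.02)[:2],4).tolist() for u in[(385,272),(275,383),(37,213)]])
print("ram head",ray(CAM["scene"],S(515,66),.23),ray(CAM["side"],D(162,80),.23))
print("cup",ray(CAM["scene"],S(323,223),.065),ray(CAM["side"],D(309,220),.065),"bottle",ray(CAM["scene"],S(750,150),.13),ray(CAM["side"],D(52,42),.13))
E
```

```text
scene [0.5498 0.0675 0.104 ] [0.6271 0.0825 0.104 ] [11.0, 70.4, 131.0, -171.4, -111.4, -49.0] [0.079 0.08  0.072 0.081 0.078 0.079]
side [0.5511 0.0663 0.104 ] [0.6327 0.0826 0.104 ] [11.4, 69.4, 132.2, -170.2, -110.4, -51.9] [0.083 0.08  0.079 0.079 0.079 0.079]
grip [ 0.58329458 -0.14575447  0.092     ] [ 0.59873493 -0.14976081  0.092     ]
jar top [ 0.58712735 -0.0694396   0.125     ] [ 0.59076663 -0.07463476  0.125     ]
other jar top [ 0.54197001 -0.36194909  0.081     ] [ 0.53963703 -0.3684386   0.081     ]
tray scene [[0.5944, -0.4162], [0.6064, -0.2911], [0.393, -0.2768], [0.3784, -0.4004]]
tray side [[0.5866, -0.3109], [0.5758, -0.431], [0.3678, -0.4198], [0.3817, -0.2927]]
base [[0.732, -0.1562], [0.6324, 0.2845], [0.4924, -0.2147]] [[0.7276, -0.1644], [0.4951, -0.2174], [0.3871, 0.2198]]
ram head [0.5650465 0.1460432 0.23     ] [0.57791183 0.15137113 0.23      ]
cup [ 0.67304577 -0.0529422   0.065     ] [ 0.67575822 -0.05560465  0.065     ] bottle [0.54734767 0.42923117 0.13      ] [0.54256856 0.41992487 0.13      ]
```

>>> apply_moves(
  targets=[
    [[-20,-25,0],[0,0,0.1]],
    [[-40,-50,0],[0,0,0.2]],
    [[-61,-73,0],[0,0,0.227]],
    [[-61,-73,0],[0,0,0.227]],
    [[-61,-73,0],[0,0,0.227]],
    [[-61,-73,0],[0,0,0.227]],
  ],
  hand=87,
  squeeze=25,
)

```text
time_s: 1.4
tool_pos: [0.5896, -0.0718, 0.2227]
tool_rot: [180.0, -0.0, 103.1]
force: [0.9, 0.4, 0.5]
grip_width: 0.0872
```

```bash
python3 - <<'E'
from cell import env
from h import *
o=env.get_obs();p=env.read_camera("wrist");print(o['time_s'],o['tool_pos'],o['tool_rot'],np.round(p["mount"],3).tolist())
c=wristcam(p,o)
np.savez("w1.npz",K=c[0],k=c[1],M=c[2]);cv2.imwrite("pics/w1.png",p["image"][:,:,::-1])
for n in ["jar","lock_grip"]: print(n,[(round(d["conf"],2),np.round(d["rect"]).tolist()) for d in env.regions_of(p,n)[:3]])
print(proj(c,[.589,-.073,.125]))
E
```

```text
1.4 [ 0.58956016 -0.07175547  0.22271932] [ 1.79953773e+02 -3.27647379e-02  1.03076366e+02] [[0.001, -0.964, -0.265, 0.072], [1.0, 0.001, 0.001, -0.001], [-0.0, -0.265, 0.964, -0.162], [0.0, 0.0, 0.0, 1.0]]
jar [(0.63, [251.0, 168.0, 310.0, 244.0]), (0.37, [157.0, 0.0, 395.0, 272.0])]
lock_grip [(0.68, [246.0, 249.0, 304.0, 278.0]), (0.38, [251.0, 169.0, 310.0, 239.0])]
[[281.73556717 213.70130437]]
```

View pics/w1.png

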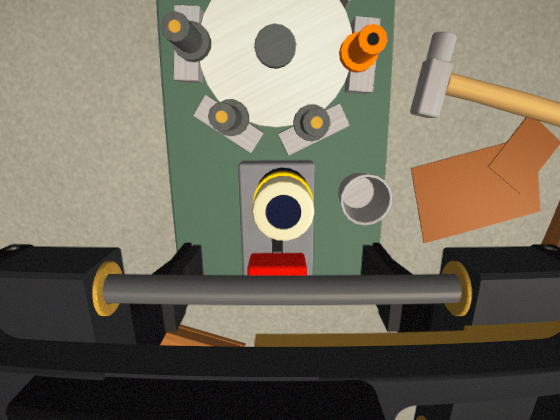

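Wrist view: the jar lid centre is at (283,211), which agrees with my prediction. The orange die top is at (375,39), other die tops at (175,26), (228,117) and (316,122), and the red grip at (277,262).

```bash
python3 - <<'E'
from h import *
d=np.load("w1.npz");c=(d["K"],float(d["k"]),d["M"])
print("jar",ray(c,(283,211),.125),"hub",ray(c,(275,46),.046),"hub z50",ray(c,(275,46),.05))
P=[ray(c,u,.104) for u in[(375,39),(175,26),(228,117),(316,122)]];print(P)
from scipy.optimize import least_squares
P=np.array(P)[:,:2];k=np.array([0,180,240,300])
f=lambda v:(v[:2]+.08*np.c_[np.cos(v[2]+np.radians(k)),np.sin(v[2]+np.radians(k))]-P).ravel()
r=least_squares(f,[.55,.067,.2]);print(r.x,np.degrees(r.x[2]),r.fun)
print("grip edge",ray(c,(249,256),.092),ray(c,(305,256),.092),ray(c,(277,265),.092))
print("rail",[ray(c,u,.05) for u in[(241,162),(313,162),(241,250)]])
print("cup",ray(c,(365,199),.065))
E
```

```text
jar [ 0.5894956  -0.07048402  0.125     ] hub [0.54933935 0.06884911 0.046     ] hub z50 [0.54960707 0.06801027 0.05      ]
[array([0.63051915, 0.08118848, 0.104     ]), array([0.47111138, 0.05450676, 0.104     ]), array([ 0.5271446 , -0.00668953,  0.104     ]), array([0.6002796 , 0.00604332, 0.104     ])]
[0.55134552 0.06789399 0.17168484] 9.836816504090677 [-0.00034977  0.00037292  0.00141028 -0.00028018 -0.00337469 -0.00051365
  0.00231418  0.00042091]
grip edge [ 0.5697076  -0.13109479  0.092     ] [ 0.62308704 -0.11866412  0.092     ] [ 0.59853615 -0.13420418  0.092     ]
rail [array([ 0.54025311, -0.04887125,  0.05      ]), array([ 0.61276448, -0.03200811,  0.05      ]), array([ 0.55925289, -0.14451465,  0.05      ])]
cup [ 0.67220211 -0.05485164  0.065     ]
```

>>> apply_moves(
  targets=[
    [[0,1,-40],[0,0,0]],
    [[0,1,-80],[0,0,0]],
    [[0,1,-115],[0,0,0]],
    [[0,1,-135],[0,0,0]],
    [[0,1,-148],[0,0,0]],
    [[0,1,-148],[0,0,0]],
    [[0,1,-148],[0,0,0]],
  ],
)

```text
time_s: 2.25
tool_pos: [0.5899, -0.0717, 0.0754]
tool_rot: [179.9, 0.0, 103.0]
force: [-0.4, 0.5, 0.2]
grip_width: 0.0871
```

>>> apply_moves(
  targets=[
    [[0,0,0],[0,0,0]],
    [[0,0,0],[0,0,0]],
    [[0,0,0],[0,0,0]],
    [[0,0,0],[0,0,0]],
    [[0,0,0],[0,0,0]],
    [[0,0,0],[0,0,0]],
    [[0,0,0],[0,0,0]],
    [[0,0,0],[0,0,0]],
  ],
  hand=40,
  squeeze=25,
)

```text
time_s: 3.05
tool_pos: [0.5895, -0.072, 0.075]
tool_rot: [179.9, 0.0, 103.0]
force: [1.3, 0.5, 2.7]
grip_width: 0.0556
```

>>> apply_moves(
  targets=[
    [[0,0,15],[0,0,0]],
    [[0,0,35],[0,0,0]],
    [[0,0,55],[0,0,0]],
    [[0,0,70],[0,0,0]],
    [[-10,-15,75],[0,0,0]],
    [[-25,-35,75],[0,0,0]],
    [[-40,-65,75],[0,0,0]],
    [[-55,-95,75],[0,0,0]],
  ],
)

```text
time_s: 3.85
tool_pos: [0.5318, -0.1688, 0.149]
tool_rot: [-179.9, -0.0, 103.0]
force: [0.0, -0.0, -0.7]
grip_width: 0.0558
```

>>> apply_moves(
  targets=[
    [[-15,-30,0],[0,0,0]],
    [[-35,-60,0],[0,0,0]],
    [[-50,-90,0],[0,0,0]],
    [[-67,-120,0],[0,0,0]],
    [[-84,-150,0],[0,0,0]],
    [[-95,-172,0],[0,0,0]],
    [[-100,-185,0],[0,0,0]],
    [[-100,-185,0],[0,0,0]],
  ],
)

```text
time_s: 4.65
tool_pos: [0.4317, -0.3543, 0.1492]
tool_rot: [-179.9, -0.0, 102.7]
force: [-0.4, -0.2, -1.1]
grip_width: 0.0558
```

```bash
python3 - <<'E'
from cell import env
from h import *
o=env.get_obs();print(o['time_s'],o['tool_pos'],o['tool_rot'],o['grip_width'],o['force'])
p=env.read_camera("wrist");c=wristcam(p,o)
np.savez("w2.npz",K=c[0],k=c[1],M=c[2])
q=env.read_camera("scene");r=env.read_camera("side")
a=p["image"][:,:,::-1];s=cv2.resize(q["image"][140:245,110:250,::-1],(400,300),interpolation=cv2.INTER_CUBIC);t=cv2.resize(r["image"][270:375,260:400,::-1],(400,300),interpolation=cv2.INTER_CUBIC)
cv2.imwrite("pics/m2.png",np.vstack([np.hstack([s,t]),cv2.resize(a,(400,300)).repeat(1,0) if 0 else np.hstack([cv2.resize(a,(400,300)),np.zeros((300,400,3),np.uint8)])]))
E
```

```text
4.65 [ 0.43174539 -0.35426107  0.14921196] [-1.79926606e+02 -1.92535005e-03  1.02747453e+02] 0.055778552636967633 [-0.41909942 -0.22582949 -1.13804344]
```

View pics/m2.png

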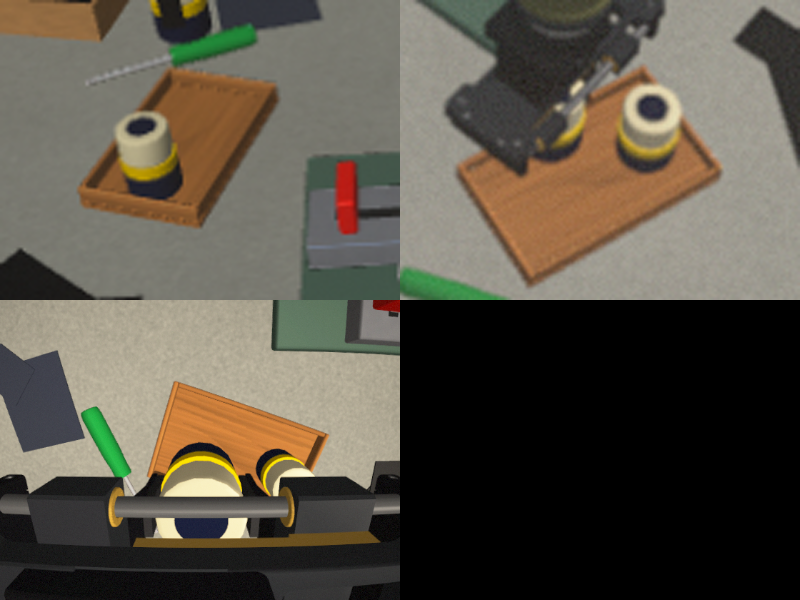

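The fused view shows the held jar over the empty half of the tray. In the wrist view the tray's +y corners are at about (177,82) and (327,134) in crop pixels.

```bash
python3 - <<'E'
from h import *
d=np.load("w2.npz");c=(d["K"],float(d["k"]),d["M"])
A=ray(c,(177*1.4,82*1.4),.025)[:2];B=ray(c,(327*1.4,134*1.4),.025)[:2]
e=(B-A)/np.linalg.norm(B-A);n=np.array([e[1],-e[0]]);print(A,B,np.linalg.norm(B-A),"ctr",(A+B)/2+.065*n,"yaw",np.degrees(np.arctan2(e[1],e[0])))
S=lambda u,v:(u/2.857+110,v/2.857+140);D=lambda u,v:(u/2.857+260,v/2.857+270)
for n_,l in(("scene",[S(82,188),S(199,207),S(278,86),S(168,70)]),("side",[D(245,68),D(320,168),D(130,272),D(60,168)])):
    P=np.array([ray(CAM[n_],u,.025)[:2] for u in l]);print(n_,P.mean(0),np.round(P,3).tolist())
E
```

```text
[ 0.38484901 -0.28358754] [ 0.58556868 -0.30246044] 0.20160498984424458 ctr [ 0.47912398 -0.35773855] yaw -5.371510564846559
scene [ 0.48283246 -0.35091744] [[0.578, -0.424], [0.587, -0.298], [0.389, -0.276], [0.377, -0.406]]
side [ 0.47911307 -0.36075617] [[0.588, -0.309], [0.574, -0.433], [0.372, -0.41], [0.382, -0.291]]
```

>>> apply_moves(
  targets=[
    [[0,0,-30],[0,0,0]],
    [[0,0,-60],[0,0,0]],
    [[0,0,-85],[0,0,0]],
    [[0,0,-103],[0,0,0]],
    [[0,0,-111],[0,0,0]],
    [[0,0,-115],[0,0,0]],
    [[0,0,-117],[0,0,0]],
    [[0,0,-117],[0,0,0]],
  ],
)

```text
time_s: 5.6
tool_pos: [0.4347, -0.3521, 0.0333]
tool_rot: [179.9, 0.1, 103.0]
force: [0.4, 0.3, -0.8]
grip_width: 0.0558
```

>>> apply_moves(
  targets=[
    [[0,0,-1],[0,0,0]],
    [[0,0,-2],[0,0,0]],
    [[0,0,-2],[0,0,0]],
  ],
)

```text
time_s: 5.9
tool_pos: [0.4343, -0.3523, 0.031]
tool_rot: [180.0, 0.0, 103.0]
force: [-0.2, -0.7, -0.8]
grip_width: 0.0558
```

>>> apply_moves(
  targets=[
    [[0,0,-1],[0,0,0]],
    [[0,0,-1],[0,0,0]],
    [[0,0,-1],[0,0,0]],
  ],
)

```text
time_s: 6.2
tool_pos: [0.4344, -0.3523, 0.031]
tool_rot: [180.0, 0.0, 103.0]
force: [-1.9, 1.6, 5.9]
grip_width: 0.0559
```

>>> apply_moves(
  targets=[
    [[0,0,0],[0,0,0]],
    [[0,0,0],[0,0,0]],
    [[0,0,0],[0,0,0]],
    [[0,0,0],[0,0,0]],
    [[0,0,0],[0,0,0]],
    [[0,0,0],[0,0,0]],
  ],
  hand=82,
)

```text
time_s: 6.8
tool_pos: [0.434, -0.352, 0.0295]
tool_rot: [-180.0, -0.0, 103.0]
force: [-0.4, -0.4, 0.3]
grip_width: 0.0816
```

>>> apply_moves(
  targets=[
    [[0,0,15],[0,0,0]],
    [[0,0,40],[0,0,0]],
    [[0,0,80],[0,0,0]],
    [[0,0,120],[0,0,0]],
    [[0,0,150],[0,0,0]],
    [[0,0,150],[0,0,0]],
  ],
)

```text
time_s: 7.4
tool_pos: [0.4366, -0.3542, 0.1862]
tool_rot: [179.6, 0.4, 103.0]
force: [1.0, -1.1, 0.2]
grip_width: 0.082
```

```bash
python3 - <<'E'
from cell import env
from h import *
o=env.get_obs();print(o['time_s'],o['tool_pos'],o['force'],o['grip_width'])
p=env.read_camera("side");c=CAM["side"]
for d in env.regions_of(p,"jar")[:4]:
    x0,y0,x1,y1=d["rect"];print(round(d["conf"],2),np.round(d["rect"]))
print(proj(c,[[.434,-.352,.081],[.434,-.352,.006]]))
E
```

```text
7.4 [ 0.43661222 -0.35415652  0.18621794] [ 1.03008465 -1.051023    0.178588  ] 0.08204839612112712
0.72 [300. 318. 320. 344.]
[[311.72364059 325.18919085]
 [310.64951466 338.55955994]]
```

>>> apply_moves(
  targets=[
    [[10,35,0],[0,0,0]],
    [[20,80,0],[0,0,0]],
    [[35,125,0],[0,0,0]],
    [[45,170,0],[0,0,0]],
    [[57,215,0],[0,0,0]],
    [[70,260,0],[0,0,0]],
    [[82,305,0],[0,0,0]],
    [[91,345,0],[0,0,0]],
  ],
  hand=50,
)

```text
time_s: 8.3
tool_pos: [0.5242, -0.0044, 0.1782]
tool_rot: [-179.9, -0.1, 103.1]
force: [0.9, -0.5, 0.6]
grip_width: 0.0499
```

>>> apply_moves(
  targets=[
    [[0,0,0],[0,0,0]],
    [[0,0,0],[0,0,0]],
    [[0,0,0],[0,0,0]],
  ],
)

```text
time_s: 8.6
tool_pos: [0.5242, -0.0087, 0.1786]
tool_rot: [-179.9, 0.0, 102.9]
force: [0.3, 0.1, 0.0]
grip_width: 0.0498
```

```bash
python3 - <<'E'
from cell import env
from h import *
o=env.get_obs();print(o['time_s'],o['tool_pos'],o['tool_rot'],o['force'],o['grip_width'])
p=env.read_camera("wrist");c=wristcam(p,o)
np.savez("w3.npz",K=c[0],k=c[1],M=c[2]);cv2.imwrite("pics/w3.png",p["image"][:,:,::-1])
print(proj(c,[[.525,-.007,.104],[.551+.08*np.cos(.19),.068+.08*np.sin(.19),.104]]))
E
```

```text
8.6 [ 0.52419887 -0.00867088  0.17858616] [-1.79874275e+02  1.91413499e-02  1.02895293e+02] [0.29416566 0.12011867 0.04193828] 0.04982616565693501
[[284.67384692 218.56366515]
 [451.7106118  134.03622384]]
```

View pics/w3.png

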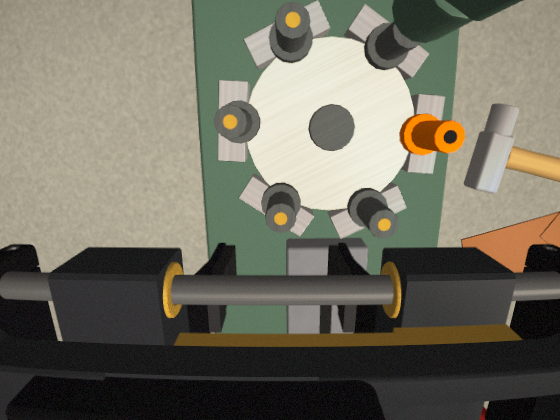

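Wrist view: die tops at (293,20), (230,122), (281,219), (384,225), and the orange one at (451,137). The ram is at upper right, over the next die counterclockwise.

```bash
python3 - <<'E'
from h import *
from scipy.optimize import least_squares
d=np.load("w3.npz");c=(d["K"],float(d["k"]),d["M"])
U=np.array([(451,137),(293,20),(230,122),(281,219),(384,225)],float);k=np.radians([0,120,180,240,300])
f=lambda v:(proj(c,np.c_[v[0]+.08*np.cos(v[2]+k),v[1]+.08*np.sin(v[2]+k),0*k+.104])-U).ravel()
r=least_squares(f,[.55,.067,.2]);print(r.x,np.degrees(r.x[2]),np.round(r.fun,1))
x,y,a=r.x
for t in range(0,80,6):
    p=a+np.radians(240+t);print(t,np.round([1e3*(x+.08*np.cos(p)),1e3*(y+.08*np.sin(p))],1))
E
```

```text
[0.55020227 0.06737272 0.16669075] 9.550676181364066 [-1.   0.2  0.1  0.6  0.6  0.1 -0.  -0.5  0.2 -0.6]
0 [522.3  -7.6]
6 [530.2 -10.1]
12 [538.4 -11.8]
18 [546.8 -12.6]
24 [555.2 -12.5]
30 [563.5 -11.5]
36 [571.6  -9.7]
42 [579.6  -7. ]
48 [587.2  -3.6]
54 [594.4   0.7]
60 [601.1   5.7]
66 [607.3  11.4]
72 [612.9  17.6]
78 [617.7  24.4]
```

>>> apply_moves(
  targets=[
    [[-1,1,-35],[0,0,0]],
    [[-1,1,-60],[0,0,0]],
    [[-1,1,-85],[0,0,0]],
    [[-1,1,-100],[0,0,0]],
    [[-1,1,-108],[0,0,0]],
    [[-1,1,-108],[0,0,0]],
  ],
)

```text
time_s: 9.25
tool_pos: [0.523, -0.0073, 0.0705]
tool_rot: [-179.9, -0.0, 102.9]
force: [-0.1, -0.7, 0.8]
grip_width: 0.0502
```

>>> apply_moves(
  targets=[
    [[0,0,0],[0,0,0]],
    [[0,0,0],[0,0,0]],
    [[0,0,0],[0,0,0]],
    [[0,0,0],[0,0,0]],
  ],
  hand=30,
  squeeze=10,
)

```text
time_s: 9.65
tool_pos: [0.5245, -0.006, 0.0722]
tool_rot: [179.9, 0.0, 103.0]
force: [-0.2, 0.9, -0.8]
grip_width: 0.032
```

>>> apply_moves(
  targets=[
    [[4,-1,0],[0,0,0]],
    [[8,-2.5,0],[0,0,0]],
    [[12,-3.5,0],[0,0,0]],
    [[16,-4.2,0],[0,0,0]],
    [[20,-4.7,0],[0,0,0]],
    [[24.5,-5,0],[0,0,0]],
    [[28.5,-5,0],[0,0,0]],
    [[33,-4.9,0],[0,0,0]],
  ],
)

```text
time_s: 10.45
tool_pos: [0.5543, -0.0151, 0.0711]
tool_rot: [-179.6, 0.2, 102.9]
force: [-9.1, -7.4, 5.3]
grip_width: 0.0299
```

>>> apply_moves(
  targets=[
    [[4,0.5,0],[0,0,0]],
    [[8,1,0],[0,0,0]],
    [[12,1.7,0],[0,0,0]],
    [[16,2.8,0],[0,0,0]],
    [[20,4,0],[0,0,0]],
    [[24,5.5,0],[0,0,0]],
    [[28,7,0],[0,0,0]],
    [[32,8.9,0],[0,0,0]],
  ],
)

```text
time_s: 11.25
tool_pos: [0.5877, -0.005, 0.0705]
tool_rot: [-179.7, 0.1, 102.9]
force: [-3.1, -4.4, -0.4]
grip_width: 0.0301
```

>>> apply_moves(
  targets=[
    [[4,2,0],[0,0,0]],
    [[7,4.3,0],[0,0,0]],
    [[10,6.4,0],[0,0,0]],
    [[12,8,0],[0,0,0]],
    [[14,9.3,0],[0,0,0]],
    [[14,9.3,0],[0,0,0]],
    [[14,9.3,0],[0,0,0]],
  ],
)

```text
time_s: 11.95
tool_pos: [0.6038, 0.0084, 0.072]
tool_rot: [179.9, -0.0, 103.1]
force: [0.7, -0.4, 0.0]
grip_width: 0.0299
```

```bash
python3 - <<'E'
from cell import env
from h import *
o=env.get_obs();print(o['time_s'],o['tool_pos'],o['force'])
a=env.read_camera("scene")["image"][160:260,200:400,::-1];b=env.read_camera("side")["image"][150:275,200:350,::-1]
cv2.imwrite("pics/t1.png",np.vstack([cv2.resize(a,(600,300),interpolation=2),cv2.resize(b,(360,300),interpolation=2)[:, :].copy() if 0 else np.hstack([cv2.resize(b,(360,300),interpolation=2),np.zeros((300,240,3),np.uint8)])]))
E
```

```text
11.95 [0.6037759  0.00839101 0.07200105] [ 0.69589424 -0.44977201  0.02533226]
```

View pics/t1.png

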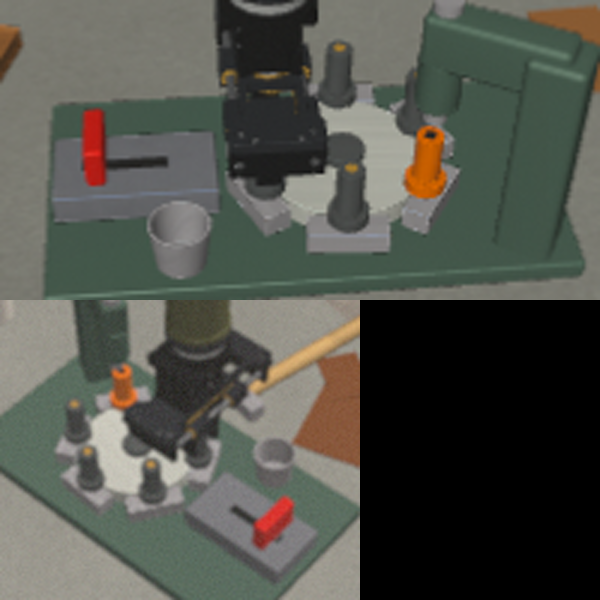

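The picture shows the orange die in the position next to the ram, at (430,135) in the upper crop, with the ram head just above it. I'll check this numerically.

```bash
python3 - <<'E'
from h import *
x,y=.5505,.0675
for a in(65,69.5,73,80,129):
    t=np.radians(a);f=lambda r,z:[x+r*np.cos(t),y+r*np.sin(t),z]
    S=(proj(CAM["scene"],[f(.08,.104),f(.08,.118),f(.08,.135),f(.08,.23),f(.175,.22),f(.175,.02)])-[200,160])*3
    D=(proj(CAM["side"],[f(.08,.104),f(.08,.118),f(.08,.23)])-[200,150])*2.4+[0,300]
    print(a,np.round(S).tolist(),np.round(D).tolist())
E
```

```text
65 [[425.0, 138.0], [426.0, 125.0], [428.0, 109.0], [439.0, 16.0], [551.0, 69.0], [514.0, 252.0]] [[125.0, 369.0], [124.0, 361.0], [119.0, 297.0]]
69.5 [[428.0, 133.0], [430.0, 121.0], [432.0, 105.0], [443.0, 12.0], [558.0, 59.0], [521.0, 242.0]] [[120.0, 370.0], [119.0, 362.0], [114.0, 297.0]]
73 [[430.0, 130.0], [432.0, 117.0], [434.0, 102.0], [445.0, 8.0], [562.0, 51.0], [524.0, 234.0]] [[116.0, 371.0], [116.0, 363.0], [110.0, 298.0]]
80 [[434.0, 123.0], [435.0, 110.0], [437.0, 95.0], [448.0, 2.0], [567.0, 35.0], [530.0, 217.0]] [[109.0, 373.0], [108.0, 365.0], [103.0, 301.0]]
129 [[418.0, 74.0], [419.0, 61.0], [421.0, 46.0], [431.0, -46.0], [519.0, -67.0], [490.0, 110.0]] [[73.0, 403.0], [72.0, 395.0], [65.0, 331.0]]
```

>>> apply_moves(
  targets=[
    [[0,0,0],[0,0,0]],
    [[0,0,0],[0,0,0]],
    [[0,0,0],[0,0,0]],
    [[0,0,0],[0,0,0]],
  ],
  hand=52,
)

```text
time_s: 12.45
tool_pos: [0.6031, 0.0073, 0.0717]
tool_rot: [180.0, 0.0, 103.0]
force: [-0.8, -0.9, 0.4]
grip_width: 0.05
```

>>> apply_moves(
  targets=[
    [[0,0,15],[0,0,0]],
    [[0,0,45],[0,0,0]],
    [[0,0,80],[0,0,0]],
    [[0,0,110],[0,0,0]],
    [[0,-20,120],[0,0,0]],
    [[0,-50,120],[0,0,0]],
    [[0,-70,120],[0,0,0]],
    [[0,-70,120],[0,0,0]],
  ],
  hand=52,
)

```text
time_s: 13.25
tool_pos: [0.603, -0.0674, 0.193]
tool_rot: [180.0, 0.2, 102.7]
force: [0.2, -0.5, 0.3]
grip_width: 0.0521
```

```bash
python3 - <<'E'
from cell import env
from h import *
o=env.get_obs();print(o['time_s'],o['tool_pos'],o['tool_rot'],o['force'],o['grip_width'])
p=env.read_camera("wrist");c=wristcam(p,o)
np.savez("w4.npz",K=c[0],k=c[1],M=c[2]);cv2.imwrite("pics/w4.png",p["image"][:,:,::-1])
E
```

```text
13.25 [ 0.60300838 -0.06736776  0.19296917] [1.79951755e+02 1.51801274e-01 1.02661611e+02] [ 0.20248795 -0.46121208  0.30752892] 0.052124201936775874
```

View pics/w4.png

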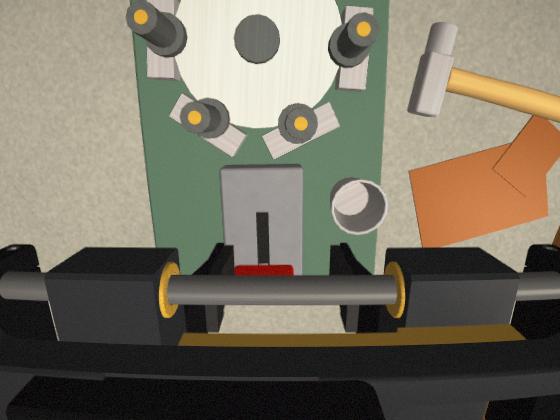

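Wrist view: die tops at (141,17), (364,29), (195,118) and (301,124). The rail corners are at (221,167) and (302,167), and the red grip edge at y≈266.

```bash
python3 - <<'E'
from h import *
from scipy.optimize import least_squares
d=np.load("w4.npz");c=(d["K"],float(d["k"]),d["M"])
U=np.array([(364,29),(141,17),(195,118),(301,124)],float);k=np.radians([0,180,240,300])
f=lambda v:(proj(c,np.c_[v[0]+.08*np.cos(v[2]+k),v[1]+.08*np.sin(v[2]+k),0*k+.104])-U).ravel()
r=least_squares(f,[.55,.067,.2]);print(r.x,np.degrees(r.x[2]),np.round(r.fun,1))
A,B=ray(c,(221,167),.05),ray(c,(302,167),.05);e=B-A;print("rail corners",A,B,np.linalg.norm(e),np.degrees(np.arctan2(e[1],e[0])))
# base plate edges, slot
for n,z,a,b in(("base L",.02,(139,100),(155,246)),("base R",.02,(387,50),(377,246)),("rail R",.05,(302,167),(302,255)),("slot",.05,(263,212),(263,264)),("grip top far edge",.092,(233,266),(293,266))):
    a,b=ray(c,a,z),ray(c,b,z);e=b-a;print(n,a[:2],b[:2],np.degrees(np.arctan2(e[1],e[0])))
E
```

```text
[0.54997531 0.06747249 0.1617218 ] 9.265976589314834 [-0.5  0.4  0.4  0.3  0.2 -0.4  0.  -0.4]
rail corners [ 0.53919958 -0.04919833  0.05      ] [ 0.61400345 -0.03245585  0.05      ] 0.076654617151507 12.615931893486113
base L [ 0.44126687 -0.00535727] [ 0.47678231 -0.1577058 ] -76.87759022639455
base R [0.67067628 0.09377815] [ 0.71947527 -0.10288623] -76.06446008847801
rail R [ 0.61400345 -0.03245585] [ 0.63518657 -0.11952185] -76.32564459781139
slot [ 0.58712591 -0.08373256] [ 0.59845364 -0.13802806] -78.21536367111591
grip top far edge [ 0.57107915 -0.12649714] [ 0.62310981 -0.11470703] 12.76757308465003
```

The fits put the turret about 3.5° clockwise of the press axes, which is close to the 6 mm limit. I'll centre it by closing the fingers on the die at the correct angle, then release and re-measure.

>>> apply_moves(
  targets=[
    [[2.5,35,0],[0,0,0]],
    [[2.5,72,0],[0,0,0]],
    [[2.5,72,-30],[0,0,0]],
    [[2.5,72,-65],[0,0,0]],
    [[2.5,72,-95],[0,0,0]],
    [[2.5,72,-112],[0,0,0]],
    [[2.5,72,-120],[0,0,0]],
    [[2.5,72,-120],[0,0,0]],
  ],
)

```text
time_s: 14.1
tool_pos: [0.6049, 0.0106, 0.071]
tool_rot: [-179.9, -0.1, 103.1]
force: [0.0, 0.2, -0.4]
grip_width: 0.0521
```

>>> apply_moves(
  targets=[
    [[0,0,0],[0,0,0]],
    [[0,0,0],[0,0,0]],
    [[0,0,0],[0,0,0]],
    [[0,0,0],[0,0,0]],
    [[0,0,0],[0,0,0]],
    [[0,0,0],[0,0,0]],
    [[0,0,0],[0,0,0]],
  ],
  hand=22,
  squeeze=15,
)

```text
time_s: 14.8
tool_pos: [0.605, 0.0096, 0.0717]
tool_rot: [-179.9, -0.0, 103.0]
force: [-4.3, 1.1, 4.0]
grip_width: 0.0237
```

>>> apply_moves(
  targets=[
    [[0,0,0],[0,0,0]],
    [[0,0,0],[0,0,0]],
    [[0,0,0],[0,0,0]],
    [[0,0,0],[0,0,0]],
    [[0,0,0],[0,0,0]],
  ],
  hand=52,
)

```text
time_s: 15.3
tool_pos: [0.6057, 0.0091, 0.0716]
tool_rot: [180.0, 0.0, 103.0]
force: [0.0, 0.1, 0.3]
grip_width: 0.0502
```

>>> apply_moves(
  targets=[
    [[0,0,20],[0,0,0]],
    [[0,0,60],[0,0,0]],
    [[0,0,100],[0,0,0]],
    [[0,0,120],[0,0,0]],
    [[0,-35,120],[0,0,0]],
    [[0,-70,120],[0,0,0]],
    [[0,-70,120],[0,0,0]],
    [[0,-70,120],[0,0,0]],
  ],
)

```text
time_s: 16.1
tool_pos: [0.6055, -0.062, 0.1915]
tool_rot: [180.0, 0.0, 102.9]
force: [0.4, 0.9, -0.6]
grip_width: 0.0523
```

```bash
python3 - <<'E'
from cell import env
from h import *
o=env.get_obs();print(o['time_s'],o['tool_pos'],o['tool_rot'],o['force'],o['grip_width'])
p=env.read_camera("wrist");c=wristcam(p,o)
np.savez("w5.npz",K=c[0],k=c[1],M=c[2]);cv2.imwrite("pics/w5.png",p["image"][:,:,::-1])
h=cv2.cvtColor(p["image"],cv2.COLOR_RGB2HSV)
for f in("w4","w5"):
    h=cv2.cvtColor(cv2.imread(f"pics/{f}.png"),cv2.COLOR_BGR2HSV)
    m=cv2.inRange(h,(12,150,150),(26,255,255));n,_,st,ce=cv2.connectedComponentsWithStats(m[:235])
    print(f,[(np.round(ce[i],1).tolist(),int(st[i,4])) for i in range(1,n) if st[i,4]>40])
E
```

```text
16.1 [ 0.60545081 -0.06196888  0.19152207] [1.79990192e+02 5.33918053e-04 1.02856676e+02] [ 0.35145223  0.94166313 -0.57511371] 0.05228073967208135
w4 [([140.4, 16.5], 154), ([363.1, 28.7], 158), ([194.1, 117.0], 139), ([300.5, 123.0], 136), ([487.8, 185.4], 11234)]
w5 [([359.6, 28.3], 159), ([136.5, 30.5], 152), ([195.8, 127.2], 137), ([302.1, 126.7], 135), ([486.6, 189.0], 10911)]
```

```bash
python3 - <<'E'
from h import *
from scipy.optimize import least_squares
d=np.load("w5.npz");c=(d["K"],float(d["k"]),d["M"])
U=np.array([(359.6,28.3),(136.5,30.5),(195.8,127.2),(302.1,126.7)]);k=np.radians([0,180,240,300])
f=lambda v:(proj(c,np.c_[v[0]+.08*np.cos(v[2]+k),v[1]+.08*np.sin(v[2]+k),0*k+.104])-U).ravel()
r=least_squares(f,[.55,.067,.2]);print(r.x,np.degrees(r.x[2]),np.round(r.fun,1))
E
```

```text
[0.54944242 0.06778144 0.22441666] 12.858127461443678 [-0.4  0.1  0.3  0.1  0.2 -0.2 -0.1 -0.1]
```

View pics/w5.png

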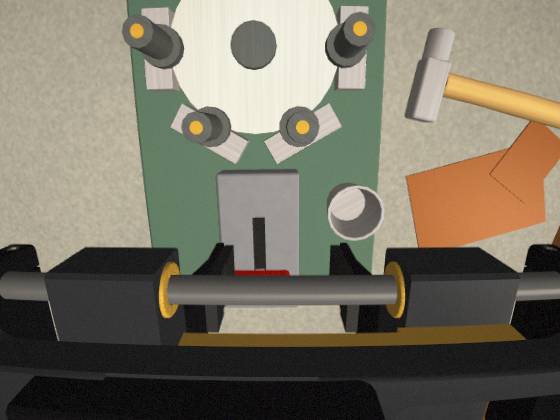

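The turret now reads 12.9° against the press's 13.0°, and it held after release. In the picture the die row is parallel to the rail edge. Next I'll go behind the red grip with closed fingers.

>>> apply_moves(
  targets=[
    [[-1,-35,0],[0,0,0]],
    [[-2,-70,0],[0,0,0]],
    [[-2,-103,0],[0,0,0]],
    [[-2,-103,-40],[0,0,0]],
    [[-2,-103,-80],[0,0,0]],
    [[-2,-103,-110],[0,0,0]],
    [[-2,-103,-126],[0,0,0]],
    [[-2,-103,-130],[0,0,0]],
  ],
  hand=0,
)

```text
time_s: 16.95
tool_pos: [0.6026, -0.1626, 0.0597]
tool_rot: [-179.8, -0.1, 103.1]
force: [0.5, 0.1, 0.0]
grip_width: 0.0018
```

>>> apply_moves(
  targets=[
    [[-1,5,0],[0,0,0]],
    [[-2,10,0],[0,0,0]],
    [[-3.5,15,0],[0,0,0]],
    [[-4.5,20,0],[0,0,0]],
    [[-6,25,0],[0,0,0]],
    [[-7,30,0],[0,0,0]],
    [[-8,35,0],[0,0,0]],
    [[-8,35,0],[0,0,0]],
  ],
)

```text
time_s: 17.75
tool_pos: [0.5959, -0.1271, 0.0621]
tool_rot: [179.9, -0.0, 103.1]
force: [1.0, -1.3, 1.0]
grip_width: 0.0005
```

>>> apply_moves(
  targets=[
    [[-0.7,3,0],[0,0,0]],
    [[-1.4,6,0],[0,0,0]],
    [[-2.1,9,0],[0,0,0]],
    [[-2.8,12,0],[0,0,0]],
    [[-3.4,15,0],[0,0,0]],
    [[-3.4,15,0],[0,0,0]],
  ],
)

```text
time_s: 18.35
tool_pos: [0.592, -0.1127, 0.0615]
tool_rot: [-180.0, -0.0, 103.1]
force: [1.3, -1.4, 1.3]
grip_width: 0.0003
```

>>> apply_moves(
  targets=[
    [[-0.5,2,0],[0,0,0]],
    [[-0.9,4,0],[0,0,0]],
    [[-0.9,4,0],[0,0,0]],
  ],
)

```text
time_s: 18.65
tool_pos: [0.5911, -0.1092, 0.0614]
tool_rot: [-180.0, -0.0, 103.0]
force: [2.3, -1.1, 1.1]
grip_width: 0.0007
```

>>> apply_moves(
  targets=[
    [[-0.5,2,0],[0,0,0]],
    [[-0.9,4,0],[0,0,0]],
    [[-0.9,4,0],[0,0,0]],
  ],
)

```text
time_s: 18.95
tool_pos: [0.5908, -0.108, 0.0615]
tool_rot: [179.9, 0.2, 102.9]
force: [4.2, -6.4, -1.3]
grip_width: 0.0005
```

>>> apply_moves(
  targets=[
    [[-0.5,2,0],[0,0,0]],
    [[-0.7,3,0],[0,0,0]],
    [[-0.7,3,0],[0,0,0]],
  ],
)

```text
time_s: 19.25
tool_pos: [0.5908, -0.1079, 0.0616]
tool_rot: [179.9, 0.4, 102.8]
force: [6.1, -10.3, -3.3]
grip_width: 0.0004
```

>>> apply_moves(
  targets=[
    [[-0.7,3,0],[0,0,0]],
    [[-1.4,6,0],[0,0,0]],
    [[-1.4,6,0],[0,0,0]],
    [[-1.4,6,0],[0,0,0]],
  ],
)

```text
time_s: 19.65
tool_pos: [0.5907, -0.1078, 0.0618]
tool_rot: [179.8, 0.8, 102.6]
force: [11.1, -20.4, -7.5]
grip_width: 0.0005
```

>>> apply_moves(
  targets=[
    [[4,-20,0],[0,0,0]],
    [[10,-45,0],[0,0,0]],
    [[10,-45,40],[0,0,0]],
    [[10,-45,90],[0,0,0]],
    [[10,-45,130],[0,0,0]],
    [[10,-45,140],[0,0,0]],
    [[10,-45,140],[0,0,0]],
  ],
)

```text
time_s: 20.35
tool_pos: [0.5987, -0.1407, 0.2032]
tool_rot: [179.9, -0.0, 103.1]
force: [-0.5, 0.1, -0.5]
grip_width: 0.0009
```

```bash
python3 - <<'E'
from cell import env
from h import *
o=env.get_obs();print(o['time_s'],o['tool_pos'],o['tool_rot'],o['force'])
p=env.read_camera("wrist");c=wristcam(p,o)
np.savez("w6.npz",K=c[0],k=c[1],M=c[2])
a=env.read_camera("scene")["image"][150:260,110:400,::-1]
im=np.vstack([p["image"][:290,:,::-1],cv2.resize(a,(560,212),interpolation=2)]);cv2.imwrite("pics/w6.png",im)
h=cv2.cvtColor(p["image"],cv2.COLOR_RGB2HSV)
m=cv2.inRange(h,(12,150,150),(26,255,255));n,_,st,ce=cv2.connectedComponentsWithStats(m[:235])
print([(np.round(ce[i],1).tolist(),int(st[i,4])) for i in range(1,n) if st[i,4]>40])
E
```

```text
20.35 [ 0.59874785 -0.14066493  0.20320908] [ 1.79867576e+02 -8.06453290e-03  1.03060091e+02] [-0.51745408  0.09262696 -0.46757124]
[([227.2, 23.5], 150), ([335.0, 24.1], 146), ([498.8, 131.0], 11045)]
```

View pics/w6.png

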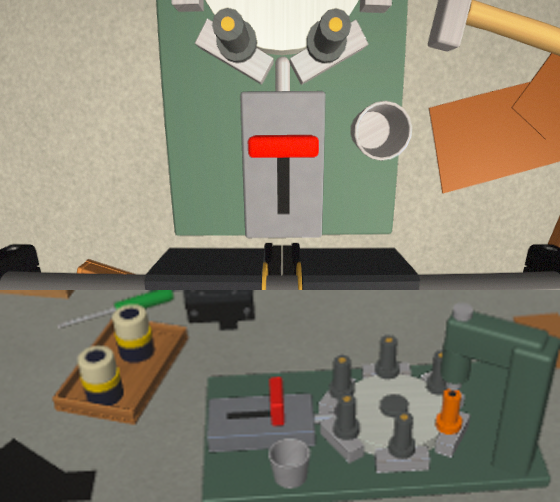

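The picture shows the grip moved forward with its bolt in the rim notch, both jars upright in the tray, and the cup in place. I'll measure the lock value and turret angle from this.

```bash
python3 - <<'E'
from h import *
d=np.load("w6.npz");c=(d["K"],float(d["k"]),d["M"])
C=np.array([.5497,.0676]);t=np.radians(13);ey=np.array([-np.sin(t),np.cos(t)])
for uv,z in(((283,136),.092),((283,157),.092),((283,93),.05),((283,237),.05),((227.2,23.5),.104),((335,24.1),.104)):
    P=ray(c,uv,z)[:2]-C;print(uv,"press y",P@ey,"x",P@[np.cos(t),np.sin(t)],"ang",np.degrees(np.arctan2(P[1],P[0])))
E
```

```text
(283, 136) press y -0.15207456448660303 x 0.0012312519787658586 ang -76.53612229138633
(283, 157) press y -0.16939025027854335 x 0.0012805290622674842 ang -76.56687286837987
(283, 93) press y -0.11424269367404816 x 0.0014222167381511721 ang -76.28675694865197
(283, 237) press y -0.2556525341748789 x 0.0018309082811755137 ang -76.58967148875529
(227.2, 23.5) press y -0.06885474201663391 x -0.04052893035392242 ang -107.48170286091928
(335, 24.1) press y -0.06908160053519381 x 0.039598916038670696 ang -47.17782702673853
```

```bash
python3 -c "
from cell import env
print(env.sign_off(), env.get_obs()['time_s'])"
```

```text
the job is handed in; nothing more can be done
the job is handed in; nothing more can be done
```

I set the polish jar down in the tray, clicked the orange die in under the ram and slid the lock home. The job was handed in at about 20 s of the 72 s allowed. No verdict was reported, so the results below are my own camera and force readings.

- **Jar:** it stands upright and released in the tray's empty half, about 48 mm from the tray centre towards the empty end. The other jar, cup and bottle were never touched. The last picture showed the other jar and cup in place; the bottle was outside that crop.
- **Turret:** I turned it one position counterclockwise. It first settled about 3.5° short, which would have been about 5 mm off against the 6 mm limit. I re-centred it by closing the fingers on a die. After that it read 12.7–12.9° against the press's 13.0°, well under 1 mm off at the die.
- **Lock:** the grip stopped solidly and held against a 20 N push. The camera put the lock at about 60 mm, and the last wrist picture showed the bolt in the rim notch.
- **Disagreements:** the tray centre differed by up to 10 mm in y between cameras. The press angle varied by 1–2° depending on which edge I used. Both were inside the margins.

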